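# Tip the cartridge bin and scoop out the column cartridges

## Robot

A 6-joint arm with a two-finger parallel gripper is mounted at the origin on the work surface. World frame = base frame: x ahead of the robot, y to its left, z up, the work surface at z = 0. Lengths are in m, angles in rad, forces in N, time in s.
With the tool pointing down it reaches from about 0.25 to 0.725 m from the base axis. Payload 4 kg.
Tool frame: the origin (TCP) lies midway between the tips of the shut fingers; the grasp point (between the pads) lies 19 mm behind it; z points along the fingers, y is the line along which they close (so a half turn about z gives the same grasp; the last joint's range is limited). The gripper opens to 85 mm and grips with 20 to 120 N. Pads are 22 mm wide; open, the fingers measure 114 mm over their backs; the gripper's body (76 mm by 85 mm) begins 54 mm behind the grasp point. The pads swing forward as they close: fully open they stand 13 mm farther back than shut.
Start: joints at [-1.242, 0.241, 0.005, 1.335, 0, 1.571], TCP at [0.161, -0.473, 0.231] pointing down, gripper open.
Joint ranges: [-2.72, 2.72], [-1.05, 1.87], [-1.09, 1.28], [-1.99, 2.15], [-1.42, 1.44], [-3.14, 3.14]. Speed limits (rad/s): [2.79, 2.79, 3.14, 3.14, 3.14, 3.14].

## Interface

Orientations are given as a unit quaternion [x, y, z, w].
In Python, from workcell import bot gives the robot as it stands.
- The arm moves only by the tool move_arm, never from a script. Its argument "motion" is a list of rows, each an object of numbers: "x", "y", "z": the shift along the tool's x, y, z in cm; "yaw": the turn about the tool's z in degrees. A call has 1 to 20 rows; each row is the pose to reach, as a shift and turn from the pose commanded when the call began, along the tool's axes at that moment; what a row does not reach only later rows make up. A row lasts 1/8 s, in which the tool goes at most 62.5 mm and 10.7 degrees, less where a joint would pass 70% of its speed; a pose out of reach is approached as far as the arm can. A call with a gripper value outside its range is refused whole. "gripper" is the opening, from -1 (shut) to 1 (fully open), set as the call begins (left out, the last holds). The fingers move at their own pace and stop on an object; the grip force is fixed at half the most. Time passes only in rows, so rows that repeat a pose let the fingers close. It gives the time, the measured TCP pose, the force, the opening and the grip force at its end, in the units of the state.
- bot.get_obs(): the state, without advancing time (a new reading comes with each control period).
- bot.camera(name): name is "scene" or "top"; returns the picture (384x512x3 uint8, blue, green, red); there is no depth.
- bot.camera_model(name): a dict with "K" (3x3 intrinsics, pixels), "dist" ([k1, k2, p1, p2, k3] as OpenCV has them; the pictures are not rectified), "world_from_camera" (4x4, takes a point from camera to world coordinates). Camera axes: x right, y down, z forward; pixel columns grow to the right and rows downward; lengths in m; the calibration is good to about 2 mm. A picture is of the moment at which its call begins. camera_model takes no time and is no camera call.
- bot.job_done(): hands the job in; it is judged then, once.
Trained networks look in the newest picture that a camera, given by its name, has taken for a name from the list of things; names that differ only in an ending like _2 or _b are one class to them, and where a whole thing is asked for, a point or a joint stands for the part that bears it (a point fixed in the world has none). Each returns a list of dicts, best first, with "score" (0 to 1); they miss things now and then, are a little off and sometimes report something else, mostly with a low value. They report only what shows in the picture. A call takes as long as a camera call. They do not tell look-alikes from the thing itself.
- bot.cut_out(camera, name): "mask" (384x512 bool, what is visible of it) and "centre" ([row, column] in pixels, amid what is visible of it).
The state is a dict: "clock": time; "joint_pos": joint angles; "joint_vel": joint speeds; "tau": joint torques, N m; "eef_pos": TCP position; "tool_rot": TCP orientation; "ft_force": force on the tool from outside, world axes, zero at the start; "ft_torque": the same for the moment, N m; "grip_width": finger opening in m; "grasp_force": force on a finger pad.
Only numpy, scipy, OpenCV 4.12 (cv2) and the standard library are available. Lean on these libraries where they do the work, as an engineer would, in place of code of your own. Each camera call takes 0.05 s, during which the arm holds its last target. There are 200 camera calls.

## Task

Lift the grey bin by its handle so that it tips well over towards you, nearly to its stop, and stays there, with all three column cartridges rolled together at its low end. Then scoop the cartridges out of that end with the flat scoop, empty them into the steel tray so that all three lie in it, and stand the scoop back on the bench. Never touch the cartridges with the gripper, and leave the bottle, beaker and jar where they stand.

Things in the scene. Friction and masses are not known exactly. Their poses are not given: they have to be found in the camera images.
- stand: fixed aluminium base plate of the tipping bin, 250 x 190 x 12 mm; origin at bench level under the middle of the level bin, x axis from the hinged end (near the robot) to the handle end, z up. Two low cheeks beside the hinged end reach 41 mm high, 94 mm either side of the middle
- bin (a joint): tip of the bin on its stiff hinge, rad: 0 level, grows as the handle end is lifted, stops at 0.45. It stays at any tip where it is left (hinge friction 1.8 N m; lifting at the handle takes about 10 N). The hinge axis is parallel to the stand's y axis, at 120 mm to -x from the stand's origin and 14 mm above the bench
- bin_low (a point): middle of the inner low edge of the bin, where its floor meets the inside of the wall at the hinged end; turns with the bin: x up along the bin floor to the handle end, z square to the floor. It lies 5 mm in x and 5 mm in z from the hinge axis in the bin's frame. Open grey plastic bin: inside 230 mm long (x), 150 mm wide (y), 80 mm deep; walls and floor 5 mm
- bin_handle (a point): middle of the bin's handle: a steel arch standing on the end wall opposite the hinge, its crossbar 12 mm thick, 100 mm long, parallel to the hinge, centre 40 mm above the rim and leaning 15 mm outward. In the bin's frame it lies 252.5 mm in x and 125 mm in z from the hinge axis; turns with the bin
- cart1: column cartridge: ivory cylinder with a grey cap at each end, 110 mm long, 26 mm diameter, 40 to 85 g; origin at the middle of its axis, its y axis runs along it; smooth (sliding friction about 0.25), rolls freely
- cart2: column cartridge, the same as cart1
- cart3: column cartridge, the same as cart1
- scoop: flat scoop, loose, 200 g, standing on the bench: a steel blade 110 mm wide and 2 mm thick, open at the front and sides, with a 20 mm thick back wall 40 mm high and above it an upright black post handle 20 mm (x) by 24 mm (y), up to 142 mm high. Origin on the underside below the post's axis; the mouth points to its -x, z up along the post. The blade reaches 100 mm to -x (90 mm of it ahead of the back wall) and 10 mm to +x of the origin
- scoop_lip (a point): middle of the scoop's front lip, underside: 100 mm to -x of the scoop's origin
- scoop_grip (a point): point on the axis of the scoop's post to grip at, 115 mm above its underside
- tray: fixed open steel tray, outside 210 (x) x 160 (y) x 42 mm high, walls and floor 5 mm; origin at bench level under its middle
- bottle: bystander: amber bottle, 64 mm diameter, 150 mm high; origin under its middle
- beaker: bystander: glass beaker, 68 mm diameter, 85 mm high; origin under its middle
- jar: bystander: white jar, 60 mm diameter, 80 mm high; origin under its middle
Not all that is in view belongs to the job. There is more than one size of the scoop; the one meant has the size given above.

How it is judged:
By the outcome, as a careful person would: the job done as asked, in the order asked, and still so for the second after the job is handed in, with the robot touching nothing.
It also fails if it takes over 72 s, if anything falls off the work surface, if the arm or the gripper's body presses on something with over 40 N, if the wrist force passes 120 N, or if a joint passes its speed limit or range.

## Working session

There is one attempt and no reset: what is moved stays moved. The work goes in short steps, Python scripts to look and compute and a tool call to move; the robot and the scene stay as the last step left them, time stands still between calls to the robot, and variables do not carry over. Pictures are saved under pics/ and viewed, at most 10 in all, crops included, and the job is handed in when it is done.

Besides the shell and the picture viewer there is one more tool, called after "Emit:" as a command line: name --argument value ..., lists and objects as JSON in quotes. move_arm: Moves the arm, as the interface text tells. Its arguments: {"type":"object","properties":{"motion":{"type":"array"},"gripper":{"type":"number"}},"required":["motion"]}

```bash
mkdir -p pics; cat > h.py <<'E'
import numpy as np, cv2
from workcell import bot
def cam(n,f=None):
    im=bot.camera(n)
    if f: cv2.imwrite('pics/'+f,im)
    return im
def ray(n,px):
    m=bot.camera_model(n);K=np.array(m['K'],float);d=np.array(m['dist'],float);T=np.array(m['world_from_camera'])
    u=cv2.undistortPoints(np.array(px,float).reshape(-1,1,2),K,d).reshape(-1,2)
    D=np.c_[u,np.ones(len(u))]@T[:3,:3].T
    return T[:3,3],D
def onz(n,px,z):
    o,D=ray(n,px); return o+D*((z-o[2])/D[:,2])[:,None]
def proj(n,P):
    m=bot.camera_model(n);K=np.array(m['K'],float);d=np.array(m['dist'],float);T=np.linalg.inv(np.array(m['world_from_camera']))
    r=cv2.Rodrigues(T[:3,:3])[0]
    return cv2.projectPoints(np.array(P,float).reshape(-1,1,3),r,T[:3,3],K,d)[0].reshape(-1,2)
E
python3 - <<'E'
from h import *
a=cam('scene'); b=cam('top')
cv2.imwrite('pics/a.png',cv2.resize(a,(800,600)));cv2.imwrite('pics/b.png',cv2.resize(b,(800,600)))
np.set_printoptions(precision=3,suppress=True)
for c in('scene','top'):
    m=bot.camera_model(c);print(c,np.array(m['K'])[0,0],np.array(m['world_from_camera']))
    for n in('stand','bin','bin_handle','cart1','scoop','tray','bottle','beaker','jar'):
        for r in bot.cut_out(c,n)[:4]:
            k=r['mask'];q=cv2.minAreaRect(np.argwhere(k)[:,::-1].astype(np.float32)) if k.any() else 0
            print(n,round(r['score'],2),np.round(r['centre']),k.sum(),np.round(q[0]),np.round(q[1]),round(q[2]))
o=bot.get_obs();print(o['eef_pos'],o['tool_rot'],o['clock'],o['grip_width'])
E
```

```text
scene 447.0326826902442 [[-0.577  0.696 -0.427  1.157]
 [ 0.817  0.487 -0.309  0.386]
 [-0.007 -0.527 -0.85   1.184]
 [ 0.     0.     0.     1.   ]]
stand 0.55 [194. 284.] 5187 [282. 194.] [70. 96.] 48
bin 0.78 [189. 283.] 4274 [282. 191.] [63. 90.] 49
bin_handle 0.81 [193. 282.] 4274 [282. 191.] [62. 91.] 50
cart1 0.81 [211. 268.] 267 [267. 210.] [31.  9.] 45
cart1 0.72 [196. 282.] 304 [281. 196.] [36.  8.] 45
cart1 0.64 [181. 294.] 279 [294. 181.] [35.  8.] 50
scoop 0.85 [161. 150.] 568 [147. 161.] [32. 27.] 72
scoop 0.72 [132. 182.] 1055 [180. 132.] [43. 29.] 22
scoop 0.57 [132. 239.] 533 [241. 128.] [24. 33.] 40
tray 0.59 [251. 378.] 4211 [379. 248.] [61. 73.] 21
bottle 0.86 [232. 226.] 671 [226. 231.] [36. 23.] 90
beaker 0.83 [231. 317.] 637 [316. 230.] [31. 23.] 90
jar 0.81 [177. 235.] 448 [234. 174.] [28. 18.] 90
top 462.70208716840466 [[-0.016 -0.998  0.066  0.515]
 [-1.     0.015 -0.014  0.016]
 [ 0.013 -0.067 -0.998  1.296]
 [ 0.     0.     0.     1.   ]]
stand 0.75 [219. 378.] 1494 [382. 219.] [40. 41.] 83
stand 0.73 [207. 233.] 5486 [235. 207.] [ 69. 102.] 11
stand 0.52 [
[... 474 characters left out ...]
.72 [162. 380.] 809 [382. 159.] [29. 36.] 35
scoop 0.68 [261. 331.] 740 [333. 261.] [28. 29.] 17
scoop 0.64 [223. 380.] 1500 [382. 220.] [40. 41.] 83
tray 0.61 [220. 119.] 4525 [122. 222.] [77. 60.] 79
tray 0.33 [203. 234.] 4706 [234. 207.] [ 62. 101.] 11
bottle 0.83 [138. 251.] 566 [253. 138.] [28. 24.] 90
bottle 0.47 [204. 232.] 4670 [234. 207.] [ 62. 101.] 11
beaker 0.82 [195. 181.] 467 [178. 195.] [24. 23.] 90
beaker 0.68 [188. 232.] 414 [234. 187.] [41. 11.] 11
jar 0.66 [222. 384.] 1516 [382. 219.] [41. 41.] 85
jar 0.65 [206. 290.] 387 [292. 204.] [20. 22.] 90
jar 0.63 [207. 235.] 5393 [235. 207.] [ 69. 102.] 11
[ 0.161 -0.473  0.231] [ 0.987  0.164  0.    -0.   ] 1.0 0.0854696992454767
```

View pics/a.png

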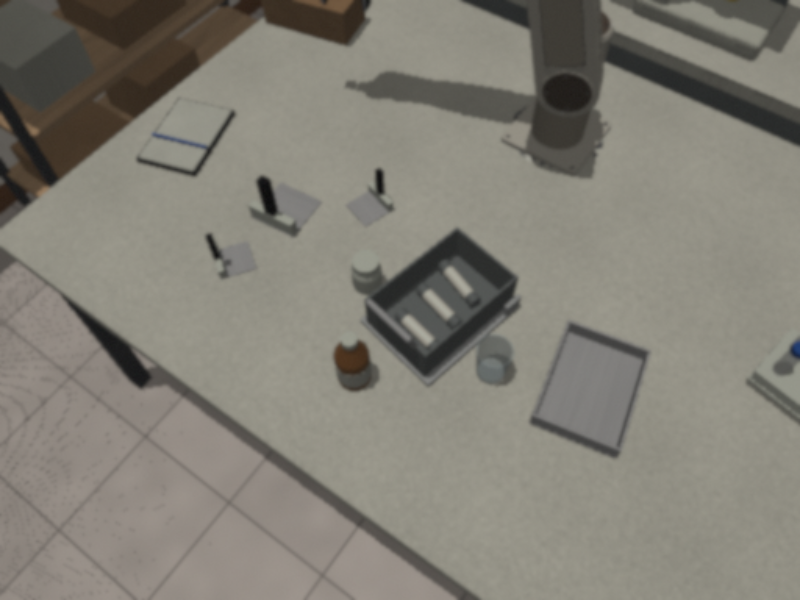

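View pics/b.png

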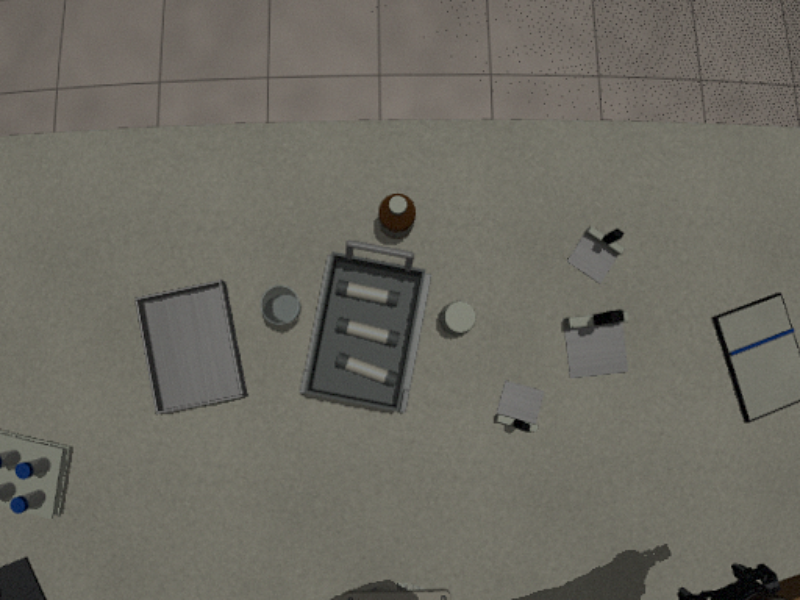

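The scene view shows the bin at (440,300), the tray at (590,390) and the bottle, beaker and jar around the bin. It also shows three scoop look-alikes. In the top view (800x600) they are at (597,245), (597,340) and (517,410). The largest blade, at (597,340), fits the 110 mm description; I'll check it by fitting and with a close crop.

```bash
cat >> h.py <<'E'
from scipy.optimize import minimize
def box(x0,x1,y0,y1,z0,z1): return np.array([[x,y,z] for x in(x0,x1) for y in(y0,y1) for z in(z0,z1)])/1000.
SCOOP=[box(-100,10,-55,55,0,2),box(-10,10,-55,55,0,40),box(-10,10,-12,12,0,142)]
BIN=[box(0,240,-80,80,0,85),box(246,258,-50,50,119,131),np.vstack([box(236,240,-50,-44,84,85),box(247,257,-50,-44,120,130)]),np.vstack([box(236,240,44,50,84,85),box(247,257,44,50,120,130)])]
TRAY=[box(-105,105,-80,80,0,42)]
def cyl(d,h): 
    t=np.linspace(0,6.28,24);c=np.c_[np.cos(t),np.sin(t)]*d/2000
    return [np.vstack([np.c_[c,0*t],np.c_[c,0*t+h/1000]])]
def sil(n,parts,x,y,th,tip=None):
    m=np.zeros((384*4,512*4),np.uint8);c,s=np.cos(th),np.sin(th);R=np.array([[c,-s,0],[s,c,0],[0,0,1]])
    for P in parts:
        Q=P
        if tip is not None:
            a,b=np.cos(tip),np.sin(tip);Q=np.c_[P[:,0]*a-P[:,2]*b-.12,P[:,1],P[:,0]*b+P[:,2]*a+.014]
        u=proj(n,Q@R.T+[x,y,0])*4+1.5
        cv2.fillConvexPoly(m,cv2.convexHull(np.round(u).astype(np.int32)),1)
    return cv2.resize(m*255,(512,384),interpolation=cv2.INTER_AREA)/255.
def fit(parts,masks,g,tip=None,ftip=False):
    def f(p):
        e=0
        for n,M in masks.items():
            S=sil(n,parts,p[0],p[1],p[2],p[3] if ftip else tip);e+=1-np.minimum(S,M).sum()/np.maximum(S,M).sum()
        return e/len(masks)
    g=np.array(g,float);d=np.eye(len(g))*([.015,.015,.15]+[.08]*ftip)[:len(g)]
    for k in(1,.4): r=minimize(f,g,method='Nelder-Mead',options=dict(initial_simplex=np.vstack([g,g+d*k]),maxiter=150,xatol=3e-4,fatol=1e-4));g=r.x
    return r.x,r.fun
def near(n,name,px):
    L=[r for r in bot.cut_out(n,name)]
    return min(L,key=lambda r:np.hypot(r['centre'][1]-px[0],r['centre'][0]-px[1]))['mask'].astype(float)
E
python3 - <<'E'
from h import *
np.set_printoptions(precision=4,suppress=True)
b=bot.camera('top');a=bot.camera('scene')
cv2.imwrite('pics/c.png',np.hstack([cv2.resize(b[130:290,300:430],None,fx=3,fy=3,interpolation=3),cv2.resize(a[100:180,120:260],None,fx=2.9,fy=6,interpolation=3)])[:480])
for nm,px,ps in (('s_mid',(382,218),(180,132)),):
    g=list(onz('top',[px],0)[0][:2])+[0]
    M={'top':near('top','scoop',px),'scene':near('scene','scoop',ps)}
    print('scoop',fit(SCOOP,M,g));print(fit(SCOOP,{'top':M['top']},g))
g=list(onz('top',[(234,207)],.05)[0][:2])+[-.2]
M={'top':near('top','bin',(233,207)),'scene':near('scene','bin',(282,191))}
print('bin',fit(BIN,M,g,0.));print(fit(BIN,{'top':M['top']},g,0.))
g=list(onz('top',[(122,222)],.02)[0][:2])+[.18]
M={'top':near('top','tray',(122,222)),'scene':near('scene','tray',(379,248))}
print('tray',fit(TRAY,M,g))
for n,d,h,pt,ps in(('bottle',64,150,(253,138),(226,231)),('beaker',68,85,(178,195),(316,230)),('jar',60,80,(292,204),(234,174))):
    g=list(onz('top',[pt],h/2000)[0][:2])+[0]
    print(n,fit(cyl(d,h),{'top':near('top',n,pt),'scene':near('scene',n,ps)},g))
for px in((382,159),(382,218),(333,261)):print(onz('top',[px],0))
E
```

```text
scoop (array([ 0.5756, -0.3654,  0.1091]), np.float64(0.06341184658972698))
(array([ 0.5734, -0.3665,  0.0885]), np.float64(0.040348251734251495))
bin (array([ 0.5595,  0.0465, -0.2002]), np.float64(0.18712812178833232))
(array([ 0.5587,  0.046 , -0.1969]), np.float64(0.19627776860635782))
tray (array([0.5383, 0.3592, 0.1806]), np.float64(0.032431496385223746))Traceback (most recent call last):
  File "<stdin>", line 17, in <module>
  File "h.py", line 46, in near
    return min(L,key=lambda r:np.hypot(r['centre'][1]-px[0],r['centre'][0]-px[1]))['mask'].astype(float)
           ~~~^^^^^^^^^^^^^^^^^^^^^^^^^^^^^^^^^^^^^^^^^^^^^^^^^^^^^^^^^^^^^^^^^^^^
ValueError: min() iterable argument is empty
```

View pics/c.png

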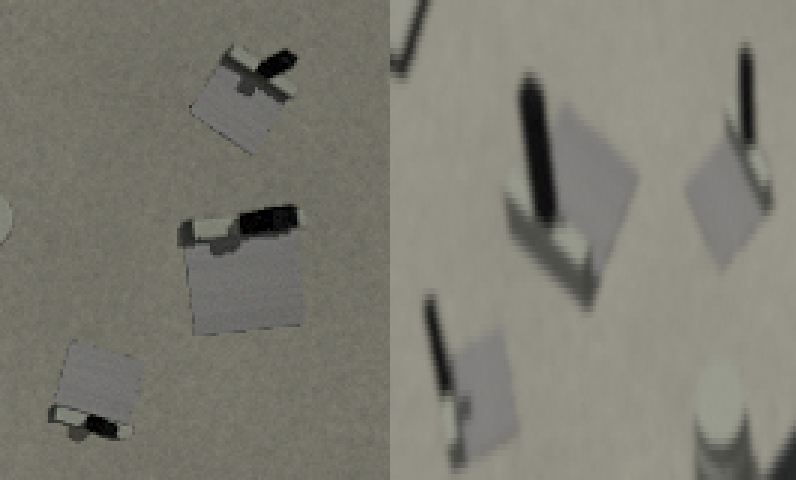

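The close crop shows the middle scoop (crop 245,270) with a much larger blade than the other two. The two-view fit with the given dimensions agrees at 94%, so that is the scoop to use. Next I'll check the bin against its handle and find the bystanders.

```bash
cat >> h.py <<'E'
from scipy.spatial.transform import Rotation as Ro
def st(p,th,x,y=0): c,s=np.cos(th),np.sin(th); return np.array([p[0]+c*x-s*y,p[1]+s*x+c*y])
def go(tcp,cl,p=None,q=None):
    """tool-frame shift (cm) and yaw (deg) to TCP tcp with closing line at world angle cl"""
    o=bot.get_obs();p=o['eef_pos'] if p is None else p;R=Ro.from_quat(o['tool_rot'] if q is None else q)
    d=R.inv().apply(np.array(tcp)-p)*100
    y=R.apply([0,1,0]);a=np.degrees(cl-np.arctan2(y[1],y[0]));a=(a+90)%180-90
    print('move',np.round(d,2),'yaw',round(-a,1),'j',np.round(o['joint_pos'],2),'t',round(float(o['clock']),2))
E
python3 - <<'E'
from h import *
np.set_printoptions(precision=4,suppress=True)
b=bot.camera('top');a=bot.camera('scene')
print('bar',onz('top',[(243,161)],.139))
for n,pt,h in(('bottle',(253,131),.15),('beaker',(181,197),.085),('jar',(294,203),.08)):print(n,onz('top',[pt],h))
for c,p in(('top',[.5595,.0465,-.2]),('scene',[.5595,.0465,-.2])):
    im=(b if c=='top' else a).copy()
    S=(sil(c,BIN,*p,0.)>.5).astype(np.uint8)
    cv2.drawContours(im,cv2.findContours(S,0,1)[0],-1,(0,0,255),1)
    S=(near(c,'bin',(233,207) if c=='top' else (282,191))>.5).astype(np.uint8)
    cv2.drawContours(im,cv2.findContours(S,0,1)[0],-1,(0,255,0),1)
    cr=im[140:280,180:290] if c=='top' else im[120:260,220:350]
    cv2.imwrite(f'pics/{c}_f.png',cr)
A=cv2.imread('pics/top_f.png');B=cv2.imread('pics/scene_f.png')
cv2.imwrite('pics/d.png',cv2.resize(np.hstack([A,B]),None,fx=3.3,fy=3.3,interpolation=3))
h=st((.5595,.0465),-.2,.1325);print('handle',h);go([h[0],h[1],.26],-.2)
E
```

```text
bar [[0.6841 0.018  0.139 ]]
bottle [[ 0.7584 -0.0082  0.15  ]]
beaker [[0.5992 0.1826 0.085 ]]
jar [[ 0.5792 -0.1148  0.08  ]]
handle [0.6894 0.0202]
move [ 65.9  -29.65  -2.87] yaw -59.7 j [-1.24  0.24  0.01  1.34 -0.    1.57] t 1.65
```

View pics/d.png

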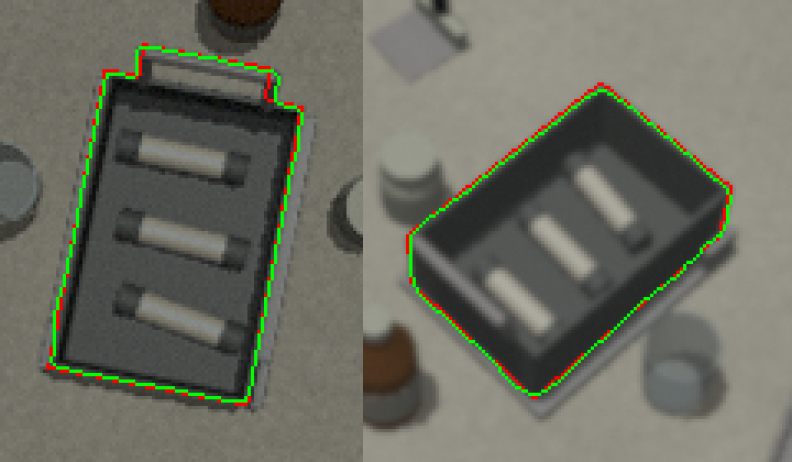

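The overlay matches in both views: the fitted outline (red) lies on the mask (green), so the stand is at (0.5595, 0.0465) with yaw -0.20. The bottle surface is about 41 mm beyond the handle bar, so I'll use a narrow finger opening.

Emit:
move_arm --motion '[{"x": 65.9, "y": -29.7, "z": -2.9, "yaw": -59.7}, {"x": 65.9, "y": -29.7, "z": -2.9, "yaw": -59.7}, {"x": 65.9, "y": -29.7, "z": -2.9, "yaw": -59.7}, {"x": 65.9, "y": -29.7, "z": -2.9, "yaw": -59.7}, {"x": 65.9, "y": -29.7, "z": -2.9, "yaw": -59.7}, {"x": 65.9, "y": -29.7, "z": -2.9, "yaw": -59.7}, {"x": 65.9, "y": -29.7, "z": -2.9, "yaw": -59.7}, {"x": 65.9, "y": -29.7, "z": -2.9, "yaw": -59.7}, {"x": 65.9, "y": -29.7, "z": -2.9, "yaw": -59.7}, {"x": 65.9, "y": -29.7, "z": -2.9, "yaw": -59.7}, {"x": 65.9, "y": -29.7, "z": -2.9, "yaw": -59.7}, {"x": 65.9, "y": -29.7, "z": -2.9, "yaw": -59.7}, {"x": 65.9, "y": -29.7, "z": -2.9, "yaw": -59.7}, {"x": 65.9, "y": -29.7, "z": -2.9, "yaw": -59.7}]' --gripper -0.25

```text
clock: 3.4
eef_pos: [0.6888, 0.0203, 0.2598]
tool_rot: [0.774, 0.633, -0.001, -0.0]
ft_force: [-0.4, 0.3, -0.7]
grip_width: 0.032
grasp_force: 0.0
```

```bash
python3 - <<'E'
from h import *
h=st((.5595,.0465),-.2,.1325);go([h[0],h[1],.121],-.2)
E
```

```text
move [ 0.    0.07 13.88] yaw -0.0 j [ 0.03  0.65  0.71  1.63 -0.    1.8 ] t 3.4
```

Emit:
move_arm --motion '[{"z": 5}, {"z": 10}, {"z": 13.9}, {"z": 13.9}]'

```text
invalid input at $.motion[0]: expected keys x, y, z, yaw
```

Emit:
move_arm --motion '[{"z": 0}, {"z": 0}, {"z": 0}, {"z": 0}]' --gripper -1

```text
invalid input at $.motion[0]: expected keys x, y, z, yaw
```

Emit:
move_arm --motion '[{"x": 0, "y": 0, "z": 5, "yaw": 0}, {"x": 0, "y": 0, "z": 10, "yaw": 0}, {"x": 0, "y": 0, "z": 13.9, "yaw": 0}, {"x": 0, "y": 0, "z": 13.9, "yaw": 0}]'

```text
clock: 3.9
eef_pos: [0.6855, 0.019, 0.118]
tool_rot: [0.775, 0.632, -0.003, -0.003]
ft_force: [-0.1, -0.2, -0.3]
grip_width: 0.0319
grasp_force: 0.0
```

Emit:
move_arm --motion '[{"x": 0, "y": 0, "z": 0, "yaw": 0}, {"x": 0, "y": 0, "z": 0, "yaw": 0}, {"x": 0, "y": 0, "z": 0, "yaw": 0}]' --gripper -1

```text
clock: 4.28
eef_pos: [0.6903, 0.0199, 0.1244]
tool_rot: [0.774, 0.633, 0.001, 0.002]
ft_force: [-2.7, -2.9, 6.1]
grip_width: 0.0098
grasp_force: 58.9
```

Emit:
move_arm --motion '[{"x": 0, "y": -0.4, "z": -0.7, "yaw": 0}, {"x": 0, "y": -0.8, "z": -1.5, "yaw": 0}, {"x": 0, "y": -1.7, "z": -2.9, "yaw": 0}, {"x": 0, "y": -2.6, "z": -4.3, "yaw": 0}, {"x": 0, "y": -3.7, "z": -5.6, "yaw": 0}, {"x": 0, "y": -4.8, "z": -6.9, "yaw": 0}, {"x": 0, "y": -6.0, "z": -8.1, "yaw": 0}, {"x": 0, "y": -7.1, "z": -9.0, "yaw": 0}, {"x": 0, "y": -7.8, "z": -9.6, "yaw": 0}, {"x": 0, "y": -7.8, "z": -9.6, "yaw": 0}, {"x": 0, "y": -7.8, "z": -9.6, "yaw": 0}]'

```text
clock: 5.65
eef_pos: [0.6166, 0.0354, 0.2207]
tool_rot: [0.774, 0.633, 0.004, 0.004]
ft_force: [4.5, -3.4, 3.5]
grip_width: 0.0098
grasp_force: 59.8
```

```bash
python3 - <<'E'
from h import *
im=bot.camera('scene');bot.camera('top')
cv2.imwrite('pics/e.png',cv2.resize(im[90:270,200:400],None,fx=3,fy=3,interpolation=3))
M={'scene':near('scene','bin',(282,191))}
p=[.5595,.0465,-.2]
for t in np.arange(.36,.47,.015):
    S=sil('scene',BIN,*p,t);m=M['scene'];print(round(t,3),round(np.minimum(S,m).sum()/np.maximum(S,m).sum(),3))
for r in bot.cut_out('scene','cart1'):print(r['score'],r['centre'])
E
```

```text
0.36 0.72
0.375 0.728
0.39 0.738
0.405 0.745
0.42 0.751
0.435 0.751
0.45 0.74
0.465 0.722
0.72 [171.1, 299.8]
0.69 [181.4, 298.7]
```

View pics/e.png

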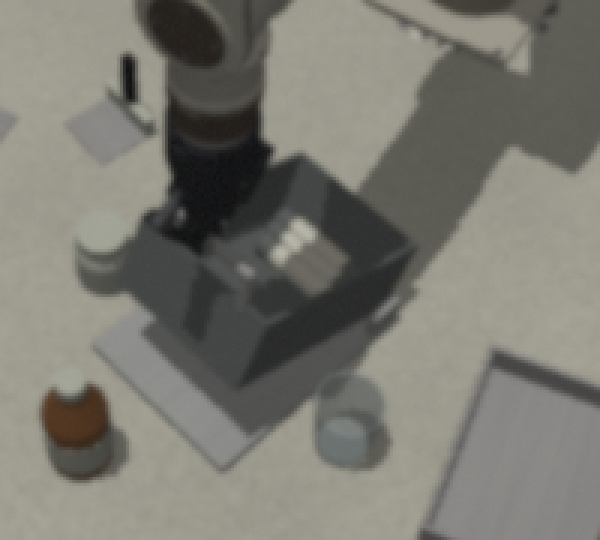

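The picture shows the bin tipped to about 0.43, with the three cartridges side by side at the low end (crop 310,255). I'll release the handle, lift and go to the scoop.

Emit:
move_arm --motion '[{"x": 0, "y": 0, "z": 0, "yaw": 0}, {"x": 0, "y": 0, "z": 0, "yaw": 0}, {"x": 0, "y": 0, "z": -5, "yaw": 0}, {"x": 0, "y": 0, "z": -10, "yaw": 0}, {"x": 0, "y": 0, "z": -10, "yaw": 0}]' --gripper -0.35

```text
clock: 6.48
eef_pos: [0.6144, 0.0367, 0.3224]
tool_rot: [0.774, 0.633, 0.004, 0.002]
ft_force: [0.3, -0.0, 0.1]
grip_width: 0.0276
grasp_force: 0.0
```

```bash
python3 - <<'E'
from h import *
go([.5745,-.366,.20],.1+np.pi/2)
E
```

```text
move [-40.29   3.96  12.16] yaw 72.8 j [0.06 0.47 0.57 1.66 0.   1.83] t 6.47
```

Emit:
move_arm --motion '[{"x": -40.3, "y": 4.0, "z": 12.2, "yaw": -107.2}, {"x": -40.3, "y": 4.0, "z": 12.2, "yaw": -107.2}, {"x": -40.3, "y": 4.0, "z": 12.2, "yaw": -107.2}, {"x": -40.3, "y": 4.0, "z": 12.2, "yaw": -107.2}, {"x": -40.3, "y": 4.0, "z": 12.2, "yaw": -107.2}, {"x": -40.3, "y": 4.0, "z": 12.2, "yaw": -107.2}, {"x": -40.3, "y": 4.0, "z": 12.2, "yaw": -107.2}, {"x": -40.3, "y": 4.0, "z": 12.2, "yaw": -107.2}, {"x": -40.3, "y": 4.0, "z": 12.2, "yaw": -107.2}, {"x": -40.3, "y": 4.0, "z": 12.2, "yaw": -107.2}, {"x": -40.3, "y": 4.0, "z": 12.2, "yaw": -107.2}, {"x": -40.3, "y": 4.0, "z": 12.2, "yaw": -107.2}]' --gripper 0.2

```text
clock: 7.98
eef_pos: [0.5717, -0.3663, 0.1945]
tool_rot: [-0.049, 0.999, 0.0, -0.001]
ft_force: [-0.2, 0.3, 0.0]
grip_width: 0.0512
grasp_force: 0.0
```

```bash
python3 - <<'E'
from h import *
bot.camera('scene');bot.camera('top')
go([.5745,-.366,.096],.1+np.pi/2)
try:
    M={'scene':near('scene','bin',(290,180))}
    M['top']=near('top','bin',(233,215))
    print(M['top'].sum())
    for t in np.arange(.36,.47,.015):
        print(round(t,3),[round(np.minimum(S,m).sum()/np.maximum(S,m).sum(),3) for n,m in M.items() for S in [sil(n,BIN,.5595,.0465,-.2,t)]])
    print(fit(BIN,M,[.5595,.0465,-.2,.43],ftip=True))
except Exception as e: print(e)
for c in('scene','top'):
    print([(r['score'],r['centre']) for r in bot.cut_out(c,'cart1')])
E
```

```text
move [-0.27  0.01  9.9 ] yaw -0.1 j [-0.57  0.63  0.51  1.45  0.   -0.67] t 8.07
5306.0
0.36 [np.float64(0.803), np.float64(0.782)]
0.375 [np.float64(0.82), np.float64(0.787)]
0.39 [np.float64(0.838), np.float64(0.795)]
0.405 [np.float64(0.855), np.float64(0.802)]
0.42 [np.float64(0.865), np.float64(0.807)]
0.435 [np.float64(0.858), np.float64(0.811)]
0.45 [np.float64(0.843), np.float64(0.809)]
0.465 [np.float64(0.825), np.float64(0.806)]
(array([ 0.55747993,  0.04638037, -0.2075655 ,  0.4115863 ]), np.float64(0.15975270240770995))
[(0.7, [173.9, 301.6]), (0.64, [172.1, 307.8]), (0.58, [178.2, 297.1])]
[(0.88, [247.8, 227.0]), (0.76, [236.4, 224.6]), (0.72, [252.2, 230.3])]
```

Emit:
move_arm --motion '[{"x": -0.3, "y": 0, "z": 5, "yaw": 0}, {"x": -0.3, "y": 0, "z": 9.9, "yaw": 0}, {"x": -0.3, "y": 0, "z": 9.9, "yaw": 0}]'

```text
clock: 8.65
eef_pos: [0.5715, -0.3642, 0.0912]
tool_rot: [-0.05, 0.999, 0.003, -0.004]
ft_force: [0.2, 0.8, 0.5]
grip_width: 0.0512
grasp_force: 0.0
```

Emit:
move_arm --motion '[{"x": 0, "y": 0, "z": 0, "yaw": 0}, {"x": 0, "y": 0, "z": 0, "yaw": 0}, {"x": 0, "y": 0, "z": 0, "yaw": 0}, {"x": 0, "y": 0, "z": 0, "yaw": 0}]' --gripper -1

```text
clock: 9.15
eef_pos: [0.5765, -0.3673, 0.0991]
tool_rot: [-0.05, 0.999, -0.001, 0.002]
ft_force: [1.2, 0.6, 5.0]
grip_width: 0.0228
grasp_force: 60.8
```

```bash
cat >> h.py <<'E'
STD=(.5595,.0465,-.2)
def tcp_for(lip_a,lip_h,nose,beta=.425,L=.115,yb=0,px=0):
    """world TCP for scoop lip at bin coords (a along floor, h above floor, from inner corner), blade nose-down by nose rad; px: grip offset toward scoop +x"""
    b=beta;X=(.005+lip_a)*np.cos(b)-(.005+lip_h)*np.sin(b)-.12;Z=(.005+lip_a)*np.sin(b)+(.005+lip_h)*np.cos(b)+.014
    ux,uz=np.cos(nose),np.sin(nose)       # blade +x dir
    vx,vz=-np.sin(nose),np.cos(nose)      # post up dir
    X+=(.1+px)*ux+L*vx;Z+=(.1+px)*uz+L*vz
    w=st(STD[:2],STD[2],X,yb);return np.array([w[0],w[1],Z-.019])
E
python3 - <<'E'
from h import *
np.set_printoptions(precision=4,suppress=True)
o=bot.get_obs();print(o['eef_pos'],o['grip_width'],o['grasp_force'])
print('wall top lip',tcp_for(0,.065,0),tcp_for(.01,.075,0))
print('tilted',tcp_for(.0,.065,.425));print('slope start',tcp_for(.1,.01,.425),'end',tcp_for(.002,0,.425))
# scoop after grip: world offset lip
t=tcp_for(.03,.085,0);t[2]+=.05;go(t,-.2+np.pi/2)
E
```

```text
[ 0.5765 -0.3673  0.0991] 0.022833829275465865 60.76437592506409
wall top lip [0.5161 0.0553 0.1758] [0.521  0.0543 0.1891]
tilted [0.4609 0.0665 0.2068]
slope start [0.5724 0.0439 0.198 ] end [0.4889 0.0608 0.1484]
move [ -0.11  42.03 -15.86] yaw 17.2 j [-0.57  0.68  0.34  1.23  0.   -0.67] t 9.15
```

Emit:
move_arm --motion '[{"x": 0, "y": 0, "z": -5, "yaw": 0}, {"x": 0, "y": 0, "z": -11, "yaw": 0}, {"x": 0, "y": 0, "z": -17, "yaw": 0}, {"x": 0.2, "y": 6, "z": -20, "yaw": 2}, {"x": 0.4, "y": 12, "z": -20.5, "yaw": 5}, {"x": 0.6, "y": 18, "z": -20.5, "yaw": 8}, {"x": 0.8, "y": 24, "z": -20.5, "yaw": 11}, {"x": 1.0, "y": 30, "z": -20.5, "yaw": 14}, {"x": 1.2, "y": 36, "z": -20.5, "yaw": 17.2}, {"x": 1.3, "y": 42, "z": -20.5, "yaw": 17.2}, {"x": 1.3, "y": 42.5, "z": -20.5, "yaw": 17.2}, {"x": 1.3, "y": 42.5, "z": -20.5, "yaw": 17.2}]'

```text
clock: 10.65
eef_pos: [0.5193, 0.0553, 0.3013]
tool_rot: [0.099, 0.995, -0.0, -0.0]
ft_force: [0.6, -0.3, -2.1]
grip_width: 0.0238
grasp_force: 60.5
```

```bash
cat >> h.py <<'E'
def bar_cam(name='e'):
    pass
E
python3 - <<'E'
from h import *
im=bot.camera('scene');t=bot.camera('top')
cv2.imwrite('pics/f.png',np.hstack([cv2.resize(im[90:230,230:370],(400,400),interpolation=3),cv2.resize(t[170:310,170:310],(400,400),interpolation=3)]))
go(tcp_for(.008,.072,0,L=.118),-.2+np.pi/2)
E
```

```text
move [-0.07  0.06 11.27] yaw -0.1 j [ 0.1   0.27  0.22  1.52 -0.    0.31] t 10.75
```

View pics/f.png

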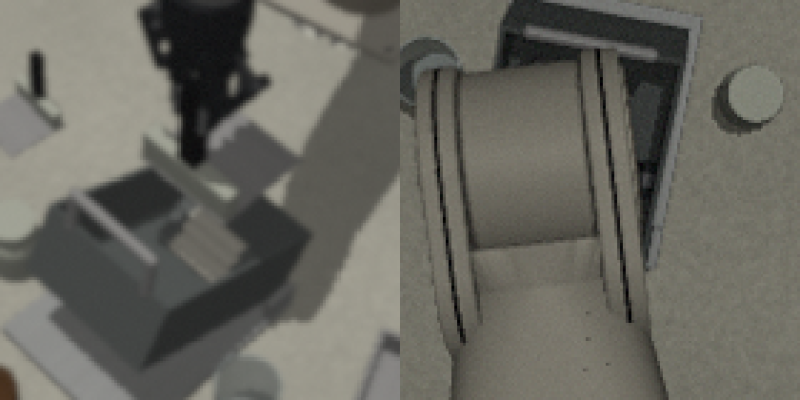

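The picture shows the level scoop above the low end of the bin, with the three cartridges clear below it (left half, 210,245). Next I'll tilt the scoop nose-down in the grip by pivoting its lip against the inside of the low wall.

```bash
python3 - <<'E'
from h import *
s=tcp_for(.008,.072,0,L=.118)
R=Ro.from_quat([np.sin(.1),np.cos(.1),0,0])
for n in np.arange(0,.56,.05):
    print(round(n,2),np.round(R.inv().apply(tcp_for(-.004,.070,n,L=.118)-s)*100,2))
E
```

```text
0.0 [ 1.01 -0.    0.68]
0.05 [ 1.61 -0.    0.19]
0.1 [ 2.24  0.   -0.26]
0.15 [ 2.89  0.   -0.68]
0.2 [ 3.55 -0.   -1.07]
0.25 [ 4.24 -0.   -1.43]
0.3 [ 4.94 -0.   -1.75]
0.35 [ 5.66 -0.   -2.04]
0.4 [ 6.4  -0.   -2.29]
0.45 [ 7.14  0.   -2.5 ]
0.5 [ 7.89 -0.   -2.67]
0.55 [ 8.65 -0.   -2.81]
```

Emit:
move_arm --motion '[{"x": -0.1, "y": 0.1, "z": 5, "yaw": 0}, {"x": -0.1, "y": 0.1, "z": 9, "yaw": 0}, {"x": -0.1, "y": 0.1, "z": 11.3, "yaw": 0}, {"x": -0.1, "y": 0.1, "z": 11.3, "yaw": 0}]'

```text
clock: 11.25
eef_pos: [0.5192, 0.0541, 0.1862]
tool_rot: [0.101, 0.995, -0.001, -0.003]
ft_force: [-0.6, -0.9, -0.5]
grip_width: 0.0235
grasp_force: 60.3
```

Emit:
move_arm --motion '[{"x": 1.0, "y": 0, "z": 0.6, "yaw": 0}, {"x": 1.6, "y": 0, "z": 0.2, "yaw": 0}, {"x": 2.2, "y": 0, "z": -0.3, "yaw": 0}, {"x": 2.9, "y": 0, "z": -0.7, "yaw": 0}, {"x": 3.6, "y": 0, "z": -1.1, "yaw": 0}]'

```text
clock: 11.88
eef_pos: [0.4887, 0.0629, 0.2024]
tool_rot: [0.1, 0.995, 0.001, 0.005]
ft_force: [8.1, -1.1, -1.8]
grip_width: 0.0232
grasp_force: 60.3
```

```bash
python3 - <<'E'
from h import *
im=bot.camera('scene')
cv2.imwrite('pics/g.png',cv2.resize(im[90:230,230:370],(500,500),interpolation=3))
print([(round(r['score'],2),r['centre']) for r in bot.cut_out('scene','cart1')],bot.get_obs()['ft_torque'])
E
```

```text
[] [-0.22262159 -1.64484284 -0.10919884]
```

View pics/g.png

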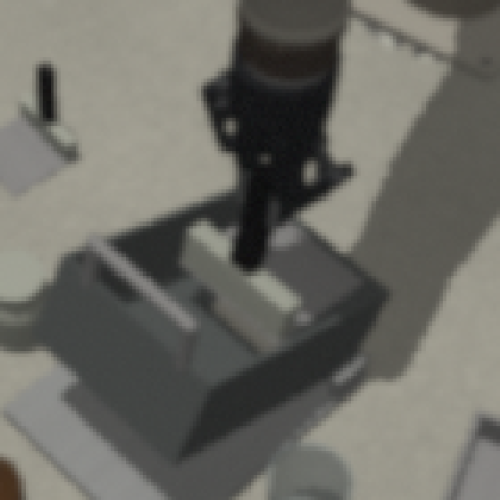

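The picture shows the scoop already tilting nose-down, with its lip on the low wall at about 8 N. I'll continue.

Emit:
move_arm --motion '[{"x": 0.7, "y": 0, "z": -0.4, "yaw": 0}, {"x": 1.4, "y": 0, "z": -0.7, "yaw": 0}, {"x": 2.1, "y": 0, "z": -1.0, "yaw": 0}, {"x": 2.8, "y": 0, "z": -1.2, "yaw": 0}, {"x": 3.5, "y": 0, "z": -1.4, "yaw": 0}, {"x": 4.2, "y": 0, "z": -1.6, "yaw": 0}]'

```text
clock: 12.72
eef_pos: [0.4466, 0.0714, 0.2176]
tool_rot: [0.1, 0.995, 0.001, 0.004]
ft_force: [4.1, 0.2, -1.0]
grip_width: 0.0235
grasp_force: 59.5
```

```bash
python3 - <<'E'
from h import *
bot.camera('scene');o=bot.get_obs();e=o['eef_pos'];print(o['ft_force'],o['ft_torque'])
m=near('scene','scoop',(295,165));print(m.sum(),np.argwhere(m).mean(0))
# fit nose angle: pivot known at grasp point
def S(n,L=.118,w=0):
    P=[]
    for Q in SCOOP:
        a=Q+[0,0,-L];c,s=np.cos(n),np.sin(n)
        a=np.c_[a[:,0]*c-a[:,2]*s,a[:,1],a[:,0]*s+a[:,2]*c]+[0,0,e[2]+.019];P.append(a)
    return sil('scene',P,e[0],e[1],-.2)
for n in np.arange(.2,.7,.05):
    s=S(n);print(round(n,2),round((np.minimum(s,m)).sum()/m.sum(),3),round(np.minimum(s,m).sum()/np.maximum(s,m).sum(),3))
print('slope start');
for a,h in((.03,.06),(.1,.04),(.1,.012),(.1,.002),(.002,0)): go(tcp_for(a,h,.47,L=.118),-.2+np.pi/2)
E
```

```text
[ 3.70181536 -0.56548814  2.42240156] [-0.07034065 -1.45723511 -0.09793457]
1045.0 [155.98086124 307.22296651]
0.2 0.666 0.437
0.25 0.73 0.5
0.3 0.783 0.565
0.35 0.838 0.637
0.4 0.89 0.711
0.45 0.938 0.786
0.5 0.974 0.858
0.55 0.932 0.801
0.6 0.868 0.72
0.65 0.814 0.653
slope start
move [-3.7  -0.2  -0.13] yaw -0.0 j [ 0.16  0.15 -0.15  1.27 -0.    0.36] t 12.82
move [-10.91  -0.2   -1.15] yaw -0.0 j [ 0.16  0.15 -0.15  1.27 -0.    0.36] t 12.82
move [-12.05  -0.2    1.41] yaw -0.0 j [ 0.16  0.15 -0.15  1.27 -0.    0.36] t 12.82
move [-12.45  -0.2    2.32] yaw -0.0 j [ 0.16  0.15 -0.15  1.27 -0.    0.36] t 12.82
move [-3.58 -0.21  6.49] yaw -0.0 j [ 0.16  0.15 -0.15  1.27 -0.    0.36] t 12.82
```

Emit:
move_arm --motion '[{"x": -2, "y": -0.2, "z": -1.5, "yaw": 0}, {"x": -6, "y": -0.2, "z": -1.8, "yaw": 0}, {"x": -10.6, "y": -0.2, "z": -1.5, "yaw": 0}, {"x": -11.7, "y": -0.2, "z": 0.5, "yaw": 0}, {"x": -11.9, "y": -0.2, "z": 1.5, "yaw": 0}, {"x": -12.1, "y": -0.2, "z": 1.9, "yaw": 0}, {"x": -12.1, "y": -0.2, "z": 1.9, "yaw": 0}]'

```text
clock: 13.7
eef_pos: [0.5615, 0.0456, 0.1964]
tool_rot: [0.1, 0.995, -0.0, -0.001]
ft_force: [0.8, -0.3, -2.1]
grip_width: 0.0234
grasp_force: 59.4
```

Emit:
move_arm --motion '[{"x": -0.1, "y": 0, "z": 0.2, "yaw": 0}, {"x": -0.2, "y": 0, "z": 0.4, "yaw": 0}, {"x": -0.2, "y": 0, "z": 0.4, "yaw": 0}]'

```text
clock: 14.08
eef_pos: [0.5646, 0.0451, 0.1931]
tool_rot: [0.1, 0.995, 0.0, 0.001]
ft_force: [-0.8, -0.4, 1.4]
grip_width: 0.0231
grasp_force: 59.9
```

Emit:
move_arm --motion '[{"x": 0.9, "y": 0, "z": 0.41, "yaw": 0}, {"x": 1.8, "y": 0, "z": 0.82, "yaw": 0}, {"x": 2.7, "y": 0, "z": 1.24, "yaw": 0}, {"x": 3.6, "y": 0, "z": 1.65, "yaw": 0}]'

```text
clock: 14.58
eef_pos: [0.5299, 0.0524, 0.177]
tool_rot: [0.1, 0.995, 0.0, 0.002]
ft_force: [2.3, -0.1, 5.4]
grip_width: 0.0233
grasp_force: 60.5
```

Emit:
move_arm --motion '[{"x": 0.9, "y": 0, "z": 0.41, "yaw": 0}, {"x": 1.8, "y": 0, "z": 0.82, "yaw": 0}, {"x": 2.7, "y": 0, "z": 1.24, "yaw": 0}]'

```text
clock: 14.95
eef_pos: [0.5037, 0.0578, 0.1648]
tool_rot: [0.1, 0.995, 0.0, 0.002]
ft_force: [1.9, 1.0, 8.0]
grip_width: 0.0232
grasp_force: 60.6
```

```bash
python3 - <<'E'
from h import *
im=bot.camera('scene')
cv2.imwrite('pics/i.png',cv2.resize(im[100:220,240:360],(600,600),interpolation=3))
go(tcp_for(.002,0,.425,L=.118),-.2+np.pi/2);go(tcp_for(.002,0,.5,L=.118),-.2+np.pi/2)
E
```

```text
move [1.42 0.03 1.25] yaw 0.0 j [ 0.11  0.29 -0.11  1.17  0.    0.31] t 15.0
move [2.55 0.03 0.97] yaw 0.0 j [ 0.11  0.29 -0.11  1.17  0.    0.31] t 15.0
```

View pics/i.png

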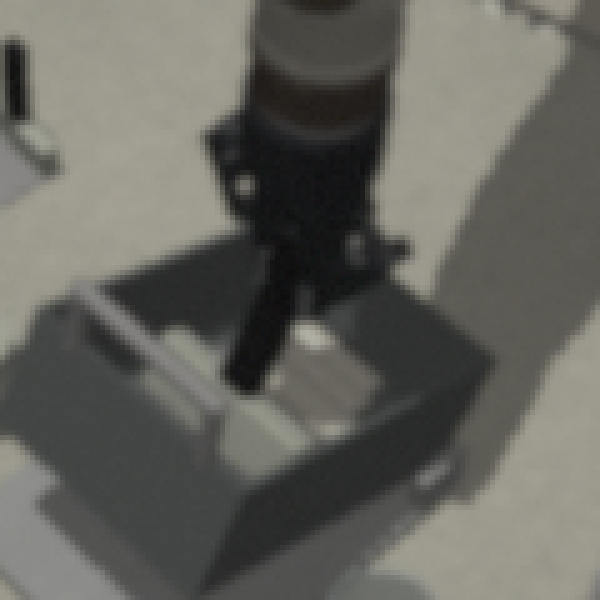

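The blade is going under the cartridges, which show in front of the back wall (330,380). I'll continue to the wall.

Emit:
move_arm --motion '[{"x": 0.9, "y": 0, "z": 0.35, "yaw": 0}, {"x": 1.6, "y": 0, "z": 0.65, "yaw": 0}, {"x": 1.6, "y": 0, "z": 0.65, "yaw": 0}]'

```text
clock: 15.38
eef_pos: [0.4855, 0.0606, 0.156]
tool_rot: [0.1, 0.995, -0.0, -0.001]
ft_force: [1.0, -0.0, -3.5]
grip_width: 0.023
grasp_force: 59.4
```

Emit:
move_arm --motion '[{"x": 0.3, "y": 0, "z": 0.5, "yaw": 0}, {"x": 0.6, "y": 0, "z": 0.6, "yaw": 0}, {"x": 0.6, "y": 0, "z": 0.6, "yaw": 0}]'

```text
clock: 15.75
eef_pos: [0.4861, 0.0611, 0.1554]
tool_rot: [0.1, 0.995, -0.0, 0.006]
ft_force: [4.9, -3.0, 19.1]
grip_width: 0.0234
grasp_force: 62.3
```

Emit:
move_arm --motion '[{"x": 0, "y": 0, "z": -0.4, "yaw": 0}, {"x": 0, "y": 0, "z": -0.4, "yaw": 0}]'

```text
clock: 16.0
eef_pos: [0.4799, 0.0618, 0.1538]
tool_rot: [0.1, 0.995, -0.0, -0.002]
ft_force: [0.7, -0.7, -2.5]
grip_width: 0.0234
grasp_force: 59.5
```

Emit:
move_arm --motion '[{"x": 0, "y": 0, "z": 0, "yaw": 0}, {"x": 0, "y": 0, "z": 0, "yaw": 0}, {"x": 0, "y": 0, "z": 0, "yaw": 0}, {"x": 0, "y": 0, "z": -4, "yaw": 0}, {"x": 0, "y": 0, "z": -9, "yaw": 0}, {"x": 0, "y": 0, "z": -9, "yaw": 0}]' --gripper 0.1

```text
clock: 16.75
eef_pos: [0.4837, 0.0623, 0.2492]
tool_rot: [0.1, 0.995, 0.001, 0.004]
ft_force: [0.3, 0.4, -1.0]
grip_width: 0.0469
grasp_force: 0.0
```

```bash
cat >> h.py <<'E'
def scoopsil(pt,n,yaw=-.2,cam='scene'):
    """pt: origin underside"""
    P=[]
    for Q in SCOOP:
        c,s=np.cos(n),np.sin(n);P.append(np.c_[Q[:,0]*c-Q[:,2]*s,Q[:,1],Q[:,0]*s+Q[:,2]*c]+[0,0,pt[2]])
    return sil(cam,P,pt[0],pt[1],yaw)
E
python3 - <<'E'
from h import *
bot.camera('scene');o=bot.get_obs();print(o['eef_pos'],o['ft_force'])
m=near('scene','scoop',(295,165));print(m.sum(),np.argwhere(m).mean(0))
best=[]
for n in np.arange(.3,.61,.05):
  for a in np.arange(-.004,.03,.004):
    for yb in(-.008,-.004,0,.004):
     t=tcp_for(a,0,n,L=0,yb=yb);t[2]+=.019;s=scoopsil(t,n)
     best.append((np.minimum(s,m).sum()/np.maximum(s,m).sum(),n,a,yb))
best.sort();print(np.round(best[-5:],3))
print([(round(r['score'],2),r['centre']) for r in bot.cut_out('scene','cart1')])
print('grip',tcp_for(best[-1][2],0,best[-1][1],L=.115,yb=best[-1][3]))
m=near('scene','bin',(290,180))
for t in (.39,.405,.42,.435,.45): S=sil('scene',BIN,*STD,t);print(t,round(np.minimum(S,m).sum()/np.maximum(S,m).sum(),3))
E
```

```text
[0.48232515 0.0620975  0.24681621] [-0.70513996 -0.00767494 -0.14370617]
698.0 [171.03438395 294.57879656]
[[0.623 0.45  0.004 0.   ]
 [0.625 0.55  0.016 0.   ]
 [0.631 0.55  0.02  0.004]
 [0.631 0.6   0.024 0.004]
 [0.632 0.6   0.028 0.004]]
[(0.66, [172.4, 310.1]), (0.52, [178.8, 305.5]), (0.4, [179.1, 301.0])]
grip [0.48738003 0.0652008  0.16453962]
0.39 0.746
0.405 0.757
0.42 0.765
0.435 0.761
0.45 0.747
```

```bash
python3 - <<'E'
from h import *
im=bot.camera('scene').copy()
big=cv2.resize(im[100:220,240:360],(600,600),interpolation=3)
t=tcp_for(.002,0,.42,L=0);t[2]+=.019
S=(scoopsil(t,.42)>.5).astype(np.uint8)[100:220,240:360]
S=cv2.resize(S,(600,600),interpolation=0)
cv2.drawContours(big,cv2.findContours(S,0,1)[0],-1,(0,0,255),1)
cv2.imwrite('pics/j.png',big);go([.4835,.0622,.249],-.2)
E
```

```text
move [-0.32  0.11 -0.56] yaw -90.0 j [ 0.13  0.21 -0.01  1.36 -0.    0.33] t 17.0
```

View pics/j.png

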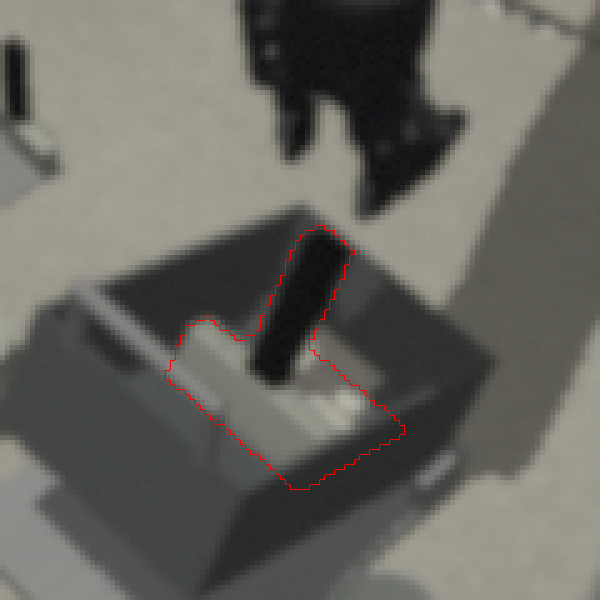

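The overlaid scoop model, with its lip 2 mm from the low wall and flush with the floor, matches the picture. The cartridges sit on the blade ahead of the back wall (345,370). I'll re-grip across the other faces of the post, so that closing the fingers stands it upright and levels the blade while the low wall keeps the cartridges in.

Emit:
move_arm --motion '[{"x": -0.5, "y": 0.1, "z": -0.3, "yaw": -10.5}, {"x": -0.5, "y": 0.1, "z": -0.3, "yaw": -21}, {"x": -0.5, "y": 0.1, "z": -0.3, "yaw": -31}, {"x": -0.5, "y": 0.1, "z": -0.3, "yaw": -41}, {"x": -0.5, "y": 0.1, "z": -0.3, "yaw": -51}, {"x": -0.5, "y": 0.1, "z": -0.3, "yaw": -61}, {"x": -0.5, "y": 0.1, "z": -0.3, "yaw": -71}, {"x": -0.5, "y": 0.1, "z": -0.3, "yaw": -81}, {"x": -0.5, "y": 0.1, "z": -0.3, "yaw": -90}, {"x": -0.5, "y": 0.1, "z": -0.3, "yaw": -90}]' --gripper 1

```text
clock: 18.25
eef_pos: [0.4855, 0.0618, 0.2467]
tool_rot: [-0.632, 0.775, 0.001, -0.001]
ft_force: [0.1, 0.6, 0.0]
grip_width: 0.0855
grasp_force: 0.0
```

```bash
python3 - <<'E'
from h import *
s=tcp_for(.002,0,.42,beta=.42,L=.115);go(s,-.2)
R=Ro.from_quat(bot.get_obs()['tool_rot'])
for k in np.linspace(0,1,8):
    print(np.round(R.inv().apply(tcp_for(.001,.062*k,.42*(1-k),beta=.42,L=.115)-s)*100,2))
print(R.as_matrix().round(2))
E
```

```text
move [ 0.02 -0.46  9.85] yaw -0.1 j [ 0.13  0.22  0.01  1.37  0.   -1.24] t 18.25
[0.   0.09 0.04]
[-0.   -0.41 -0.48]
[-0.   -0.9  -0.94]
[-0.   -1.36 -1.36]
[-0.   -1.8  -1.72]
[-0.   -2.21 -2.04]
[-0.   -2.59 -2.32]
[-0.   -2.93 -2.55]
[[-0.2  -0.98 -0.  ]
 [-0.98  0.2  -0.  ]
 [ 0.    0.   -1.  ]]
```

Emit:
move_arm --motion '[{"x": 0, "y": -0.4, "z": 5, "yaw": 0}, {"x": 0, "y": -0.4, "z": 9.8, "yaw": 0}, {"x": 0, "y": -0.4, "z": 9.8, "yaw": 0}]'

```text
clock: 18.62
eef_pos: [0.4861, 0.0606, 0.1459]
tool_rot: [-0.632, 0.775, 0.003, -0.004]
ft_force: [0.4, -0.9, 1.3]
grip_width: 0.0854
grasp_force: 0.0
```

Emit:
move_arm --motion '[{"x": 0, "y": 0, "z": 0, "yaw": 0}, {"x": 0, "y": 0, "z": 0, "yaw": 0}, {"x": 0, "y": 0, "z": 0, "yaw": 0}, {"x": 0, "y": 0, "z": 0, "yaw": 0}]' --gripper -1

```text
clock: 19.12
eef_pos: [0.497, 0.0603, 0.1538]
tool_rot: [-0.632, 0.775, -0.006, 0.006]
ft_force: [7.1, -2.5, 1.8]
grip_width: 0.0301
grasp_force: 49.4
```

Emit:
move_arm --motion '[{"x": 0, "y": -0.4, "z": -0.4, "yaw": 0}, {"x": 0, "y": -0.8, "z": -0.8, "yaw": 0}, {"x": 0, "y": -1.1, "z": -1.1, "yaw": 0}, {"x": 0, "y": -1.4, "z": -1.4, "yaw": 0}, {"x": 0, "y": -1.8, "z": -1.7, "yaw": 0}]'

```text
clock: 19.75
eef_pos: [0.514, 0.0567, 0.1695]
tool_rot: [-0.632, 0.775, -0.005, 0.005]
ft_force: [7.4, -2.7, -3.9]
grip_width: 0.0209
grasp_force: 55.6
```

Emit:
move_arm --motion '[{"x": 0, "y": -0.3, "z": -0.3, "yaw": 0}, {"x": 0, "y": -0.6, "z": -0.6, "yaw": 0}, {"x": 0, "y": -0.8, "z": -0.8, "yaw": 0}, {"x": 0, "y": -0.8, "z": -0.8, "yaw": 0}]'

```text
clock: 20.25
eef_pos: [0.5169, 0.0558, 0.1758]
tool_rot: [-0.633, 0.774, -0.001, 0.001]
ft_force: [4.8, -0.9, -0.1]
grip_width: 0.0191
grasp_force: 57.8
```

```bash
python3 - <<'E'
from h import *
im=bot.camera('scene');bot.camera('top');o=bot.get_obs();e=o['eef_pos']
m=near('scene','scoop',(295,165));print(m.sum())
for n in np.arange(-.1,.31,.05):
    c,s=np.cos(n),np.sin(n);pt=np.array([e[0],e[1],e[2]+.019])
    best=0
    for L in(.11,.115,.12):
        X=L*s;Z=-L*c   # underside rel. grip
        p=np.r_[st(e[:2],-.2,X),pt[2]+Z];S=scoopsil(p,n);best=max(best,np.minimum(S,m).sum()/np.maximum(S,m).sum())
    print(round(n,2),round(best,3))
print(o['ft_force'],o['ft_torque'],o['grip_width'])
print([(round(r['score'],2),r['centre']) for r in bot.cut_out('scene','cart1')])
cv2.imwrite('pics/k.png',cv2.resize(im[90:210,240:360],(600,600),interpolation=3))
# swing waypoints about base: lift 10 cm then rotate
p=np.array(e);r=np.hypot(p[0],p[1]);a=np.arctan2(p[1],p[0]);print('r,a',r,a,p)
print('tray ang',np.arctan2(.3592,.5383),np.hypot(.3592,.5383))
E
```

```text
555.0
-0.1 0.269
-0.05 0.335
0.0 0.4
0.05 0.434
0.1 0.436
0.15 0.434
0.2 0.438
0.25 0.435
0.3 0.43
[ 5.74075762 -1.80476769 -0.28310132] [-0.32749963 -1.5116476  -0.12489413] 0.01979923348326831
[(0.8, [159.9, 315.0]), (0.69, [165.5, 311.4]), (0.46, [177.1, 306.3])]
r,a 0.5198972653549796 0.10745962213262969 [0.51689838 0.0557605  0.17583145]
tray ang 0.5884311810724353 0.6471410433591738
```

View pics/k.png

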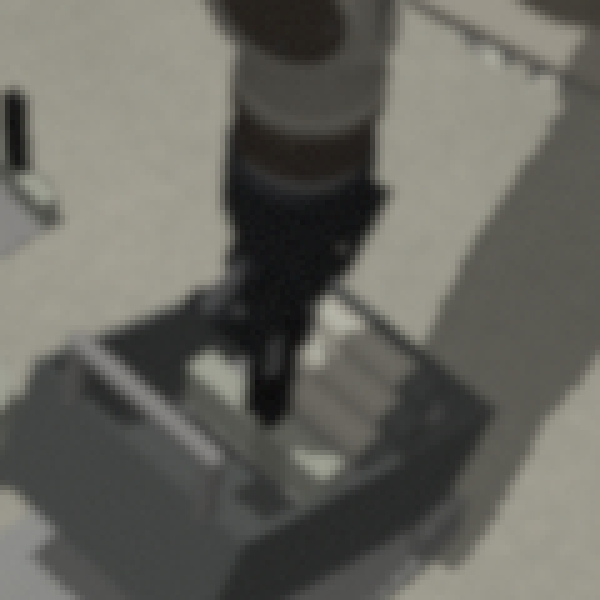

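The picture shows the post upright, the blade about level and all three cartridges on it, side by side ahead of the back wall (350,370). I'll plan the carry so the acceleration always points towards the mouth: turn about a point ahead of the lip, dash into the tray, stop and draw back.

```bash
cat > plan.py <<'E'
from h import *
o=bot.get_obs();p0=np.array(o['eef_pos']);R0=Ro.from_quat(o['tool_rot'])
m0=np.pi-.2;Rr=.15
mv=lambda a:np.array([np.cos(a),np.sin(a)])
C=p0[:2]+Rr*mv(m0)
F=np.array([.530,.2917])
TH=[0,0,0,2,6,11,17,24,32,40,48,56,62,66,68.5,70,70,70,70,70]
DZ=[1.2,3.8,7,9.4,10.3,10.5,10.5,10.5,10.5,10.5,10.5,10.5,10.5,10.5,10,8.6,6,2.6,-.6,-2.2]
E=C-Rr*mv(m0-np.radians(70));D=F-E;Ln=np.linalg.norm(D);print('E',E,'D',D,Ln)
st_=np.array([0]*9+[.6,1.6,2.8,4,4.8,4.8,4.8,4.8,4.8,4.8,4.8]);S=np.cumsum(st_);print(S[-1]);S=S/S[-1]
prev=p0
for i,(t,z,s) in enumerate(zip(TH,DZ,S)):
    a=m0-np.radians(t);w=np.r_[C-Rr*mv(a)+D*s,p0[2]+z/100]
    d=R0.inv().apply(w-p0)*100
    print(i,np.round(d,1),'yaw',t,'w',np.round(w,3),'step',round(np.linalg.norm(w-prev)*100,1));prev=w
E
python3 plan.py
```

```text
E [ 0.39219379 -0.06279734] D [0.13780621 0.35449734] 0.3803405252703102
42.599999999999994
0 [-0.  -0.  -1.2] yaw 0 w [0.517 0.056 0.188] step 1.2
1 [-0.  -0.  -3.8] yaw 0 w [0.517 0.056 0.214] step 2.6
2 [-0. -0. -7.] yaw 0 w [0.517 0.056 0.246] step 3.2
3 [ 0.5 -0.  -9.4] yaw 2 w [0.516 0.051 0.27 ] step 2.5
4 [  1.6   0.  -10.3] yaw 6 w [0.513 0.041 0.279] step 1.4
5 [  2.9   0.2 -10.5] yaw 11 w [0.509 0.028 0.281] step 1.3
6 [  4.4   0.6 -10.5] yaw 17 w [0.502 0.014 0.281] step 1.6
7 [  6.1   1.3 -10.5] yaw 24 w [ 0.492 -0.001  0.281] step 1.8
8 [  7.9   2.2 -10.5] yaw 32 w [ 0.479 -0.018  0.281] step 2.1
9 [  9.1   3.4 -10.5] yaw 40 w [ 0.465 -0.027  0.281] step 1.6
10 [  9.2   4.6 -10.5] yaw 48 w [ 0.453 -0.025  0.281] step 1.2
11 [  8.    5.8 -10.5] yaw 56 w [ 0.444 -0.011  0.281] step 1.7
12 [  5.3   6.6 -10.5] yaw 62 w [0.442 0.017 0.281] step 2.8
13 [  1.6   6.8 -10.5] yaw 66 w [0.447 0.054 0.281] step 3.8
14 [ -2.4   6.6 -10. ] yaw 68.5 w [0.456 0.093 0.276] step 4.0
15 [-6.5  6.3 -8.6] yaw 70 w [0.468 0.132 0.262] step 4.3
16 [-10.7   5.6  -6. ] yaw 70 w [0.483 0.172 0.236] step 5.0
17 [-14.9   4.9  -2.6] yaw 70 w [0.499 0.212 0.202] step 5.5
18 [-19.2   4.1   0.6] yaw 70 w [0.514 0.252 0.17 ] step 5.3
19 [-23.4   3.4   2.2] yaw 70 w [0.53  0.292 0.154] step 4.6
```

```bash
python3 - <<'E'
import re
s=open('plan.py').read()
s=re.sub(r"TH=.*","TH=[0,0,3,9,17,26,36,46,55,62,67,70,70,70,70,70,70]",s)
s=re.sub(r"DZ=.*","DZ=[1.4,4.4,7.6,9.6,10.3,10.5,10.5,10.5,10.5,10.5,10.5,10.2,8.8,6,2.6,-.6,-2.2]\nG=[0,.1,.5,1.2,2.1,3]+[3.8,4.4,4.8]+[5]*8",s)
s=re.sub(r"st_=np.array\(.*?\)","st_=np.array([0]*5+[.4,1.2,2.2,3.2,4.2]+[4.8]*7)",s)
s=s.replace("D=F-E","E=E+.05*mv(m0-np.radians(50));D=F-E").replace("C-Rr*mv(a)+D*s","C-Rr*mv(a)+G[i]/100*mv(m0-np.radians(50)*min(1,t/50))+D*s")
# keep consistent end
open('plan.py','w').write(s+"\nprint(a,'end tool axes')\n")
E
python3 plan.py
```

```text
E [ 0.36830453 -0.0188735 ] D [0.16169547 0.3105735 ] 0.3501447189814894
44.8
0 [-0.  -0.  -1.4] yaw 0 w [0.517 0.056 0.19 ] step 1.4
1 [-0.   0.1 -4.4] yaw 0 w [0.516 0.056 0.22 ] step 3.0
2 [ 0.8  0.5 -7.6] yaw 3 w [0.51  0.049 0.252] step 3.3
3 [ 2.2  1.3 -9.6] yaw 9 w [0.499 0.037 0.272] step 2.6
4 [  3.8   2.6 -10.3] yaw 17 w [0.483 0.024 0.279] step 2.2
5 [  5.    4.1 -10.5] yaw 26 w [0.467 0.015 0.281] step 1.9
6 [  5.4   5.6 -10.5] yaw 36 w [0.451 0.014 0.281] step 1.5
7 [  4.8   6.8 -10.5] yaw 46 w [0.441 0.023 0.281] step 1.4
8 [  3.4   7.9 -10.5] yaw 55 w [0.432 0.039 0.281] step 1.8
9 [  1.    8.7 -10.5] yaw 62 w [0.429 0.063 0.281] step 2.5
10 [ -2.    8.9 -10.5] yaw 67 w [0.434 0.093 0.281] step 3.0
11 [ -5.4   8.6 -10.2] yaw 70 w [0.443 0.125 0.278] step 3.3
12 [-9.   7.5 -8.8] yaw 70 w [0.461 0.159 0.264] step 4.0
13 [-12.6   6.5  -6. ] yaw 70 w [0.478 0.192 0.236] step 4.7
14 [-16.2   5.5  -2.6] yaw 70 w [0.495 0.225 0.202] step 5.1
15 [-19.8   4.5   0.6] yaw 70 w [0.513 0.258 0.17 ] step 4.9
16 [-23.4   3.4   2.2] yaw 70 w [0.53  0.292 0.154] step 4.1
1.7198621771937623 end tool axes
```

Emit:
move_arm --motion '[{"x": 0, "y": 0, "z": -1.4, "yaw": 0}, {"x": 0, "y": 0.1, "z": -4.4, "yaw": 0}, {"x": 0.8, "y": 0.5, "z": -7.6, "yaw": 3}, {"x": 2.2, "y": 1.3, "z": -9.6, "yaw": 9}, {"x": 3.8, "y": 2.6, "z": -10.3, "yaw": 17}, {"x": 5.0, "y": 4.1, "z": -10.5, "yaw": 26}, {"x": 5.4, "y": 5.6, "z": -10.5, "yaw": 36}, {"x": 4.8, "y": 6.8, "z": -10.5, "yaw": 46}, {"x": 3.4, "y": 7.9, "z": -10.5, "yaw": 55}, {"x": 1.0, "y": 8.7, "z": -10.5, "yaw": 62}, {"x": -2.0, "y": 8.9, "z": -10.5, "yaw": 67}, {"x": -5.4, "y": 8.6, "z": -10.2, "yaw": 70}, {"x": -9.0, "y": 7.5, "z": -8.8, "yaw": 70}, {"x": -12.6, "y": 6.5, "z": -6.0, "yaw": 70}, {"x": -16.2, "y": 5.5, "z": -2.6, "yaw": 70}, {"x": -19.8, "y": 4.5, "z": 0.6, "yaw": 70}, {"x": -23.4, "y": 3.4, "z": 2.2, "yaw": 70}, {"x": -23.4, "y": 3.4, "z": 2.2, "yaw": 70}, {"x": -21.0, "y": 2.5, "z": 2.2, "yaw": 70}, {"x": -18.7, "y": 1.7, "z": 2.2, "yaw": 70}]'

```text
clock: 22.95
eef_pos: [0.5343, 0.2416, 0.153]
tool_rot: [-0.075, 0.997, -0.0, -0.002]
ft_force: [-0.7, -0.7, -2.1]
grip_width: 0.0195
grasp_force: 60.0
```

```bash
python3 - <<'E'
from h import *
a=bot.camera('scene');b=bot.camera('top');o=bot.get_obs();print(o['eef_pos'],o['ft_force'],o['grip_width'],o['clock'])
for c in('scene','top'):
    for r in bot.cut_out(c,'cart1'):
        m=r['mask'];q=cv2.minAreaRect(np.argwhere(m)[:,::-1].astype(np.float32));ce=r['centre']
        print(c,round(r['score'],2),ce,m.sum(),np.round(q[1]),round(q[2]),'z.018',onz(c,[ce[::-1]],.018)[0].round(3),'z.075',onz(c,[ce[::-1]],.075)[0].round(3))
E
```

```text
[0.53471831 0.23964365 0.15343099] [ 0.35194123 -0.12062003 -1.73828562] 0.01904639466911644 23.05
scene 0.92 [248.2, 390.9] 387 [11. 38.] 18 z.018 [0.52  0.393 0.018] z.075 [0.551 0.393 0.075]
scene 0.79 [244.9, 381.3] 312 [ 9. 37.] 22 z.018 [0.527 0.366 0.018] z.075 [0.557 0.367 0.075]
scene 0.67 [249.4, 402.2] 328 [10. 37.] 18 z.018 [0.505 0.421 0.018] z.075 [0.537 0.419 0.075]
top 0.74 [218.2, 232.2] 6382 [67. 99.] 10 z.018 [0.543 0.05  0.018] z.075 [0.542 0.049 0.075]
top 0.54 [232.9, 158.7] 378 [41. 20.] 90 z.018 [0.505 0.255 0.018] z.075 [0.506 0.244 0.075]
```

All three cartridges lie in the tray at y of about 0.366, 0.393 and 0.421, and the wrist force shows an empty scoop. I'll return the scoop to its place.

Emit:
move_arm --motion '[{"x": 0, "y": 0, "z": -5, "yaw": 0}, {"x": 0, "y": 0, "z": -11, "yaw": 0}, {"x": 0, "y": 0, "z": -17, "yaw": 0}, {"x": 0, "y": 0, "z": -22.7, "yaw": 0}, {"x": 0.5, "y": -5, "z": -22.7, "yaw": -8}, {"x": 0.9, "y": -11, "z": -22.7, "yaw": -16}, {"x": 1.4, "y": -17, "z": -22.7, "yaw": -25}, {"x": 1.9, "y": -23, "z": -22.7, "yaw": -34}, {"x": 2.4, "y": -29, "z": -22.7, "yaw": -43}, {"x": 2.9, "y": -35, "z": -22.7, "yaw": -52}, {"x": 3.4, "y": -41, "z": -22.7, "yaw": -61}, {"x": 3.9, "y": -47, "z": -22.7, "yaw": -70}, {"x": 4.4, "y": -53, "z": -22.7, "yaw": -79}, {"x": 5, "y": -58, "z": -20, "yaw": -87}, {"x": 5, "y": -60.5, "z": -15, "yaw": -87}, {"x": 5, "y": -60.5, "z": -10, "yaw": -87}, {"x": 5, "y": -60.5, "z": -4, "yaw": -87}, {"x": 5, "y": -60.5, "z": 2, "yaw": -87}, {"x": 5, "y": -60.5, "z": 4, "yaw": -87}, {"x": 5, "y": -60.5, "z": 4, "yaw": -87}]'

```text
clock: 25.65
eef_pos: [0.575, -0.3612, 0.1103]
tool_rot: [0.741, -0.672, -0.003, 0.0]
ft_force: [-0.0, 1.1, -2.0]
grip_width: 0.0192
grasp_force: 60.1
```

```bash
python3 - <<'E'
from h import *
bot.camera('scene');bot.camera('top');o=bot.get_obs();e=o['eef_pos'];print(e,o['tool_rot'],o['ft_force'])
m=near('scene','scoop',(180,125));y=Ro.from_quat(o['tool_rot']).apply([0,1,0]);yaw=np.arctan2(-y[1],-y[0]);print('yaw',yaw,m.sum())
for z in np.arange(0,.05,.006):
    S=scoopsil(np.r_[e[:2],z],0.,yaw);print(round(z,3),round(np.minimum(S,m).sum()/np.maximum(S,m).sum(),3))
E
```

```text
[ 0.57739878 -0.36300312  0.11437863] [ 7.40687753e-01 -6.71848818e-01  8.44586496e-04 -3.22581867e-04] [ 0.45465465 -0.36760742 -1.55522088]
yaw 0.09739214071431644 950.0
0.0 0.777
0.006 0.834
0.012 0.838
0.018 0.77
0.024 0.692
0.03 0.621
0.036 0.557
0.042 0.498
0.048 0.44
```

Underside is roughly 10 mm above the bench. I'll lower until it touches.

Emit:
move_arm --motion '[{"x": 0, "y": 0, "z": 0.5, "yaw": 0}, {"x": 0, "y": 0, "z": 0.8, "yaw": 0}, {"x": 0, "y": 0, "z": 0.8, "yaw": 0}]'

```text
clock: 26.18
eef_pos: [0.5763, -0.3631, 0.1048]
tool_rot: [0.74, -0.672, -0.0, 0.0]
ft_force: [-0.4, -0.4, -1.2]
grip_width: 0.0191
grasp_force: 60.2
```

Emit:
move_arm --motion '[{"x": 0, "y": 0, "z": 0.2, "yaw": 0}, {"x": 0, "y": 0, "z": 0.4, "yaw": 0}, {"x": 0, "y": 0, "z": 0.4, "yaw": 0}]'

```text
clock: 26.55
eef_pos: [0.5768, -0.3632, 0.1021]
tool_rot: [0.74, -0.672, 0.001, -0.0]
ft_force: [0.3, 1.7, 3.7]
grip_width: 0.0191
grasp_force: 61.0
```

Touching (about 5 N). Open, rise and check.

Emit:
move_arm --motion '[{"x": 0, "y": 0, "z": 0, "yaw": 0}, {"x": 0, "y": 0, "z": 0, "yaw": 0}, {"x": 0, "y": 0, "z": 0, "yaw": 0}, {"x": 0, "y": 0, "z": -5, "yaw": 0}, {"x": 0, "y": 0, "z": -11, "yaw": 0}, {"x": 0, "y": 0, "z": -15, "yaw": 0}, {"x": 0, "y": 0, "z": -15, "yaw": 0}, {"x": 0, "y": 0, "z": -15, "yaw": 0}, {"x": 0, "y": 0, "z": -15, "yaw": 0}]' --gripper 0.3

```text
clock: 27.68
eef_pos: [0.5756, -0.3627, 0.2486]
tool_rot: [0.74, -0.672, -0.002, 0.0]
ft_force: [-0.5, -0.2, -0.0]
grip_width: 0.0551
grasp_force: 0.0
```

```bash
python3 - <<'E'
from h import *
bot.camera('scene');bot.camera('top');o=bot.get_obs();print(o['eef_pos'],o['ft_force'])
print('scoop',fit(SCOOP,{'scene':near('scene','scoop',(180,125))},[.5765,-.363,.1]))
M={c:near(c,'bin',p) for c,p in(('scene',(290,180)),('top',(233,215)))}
for t in(.38,.4,.42,.44,.46):print(t,[round(np.minimum(S,m).sum()/np.maximum(S,m).sum(),3) for n,m in M.items() for S in[sil(n,BIN,*STD,t)]])
for c in('scene','top'):
    for r in bot.cut_out(c,'cart1'):
        print(c,round(r['score'],2),r['mask'].sum(),onz(c,[r['centre'][::-1]],.018)[0].round(3))
for n,pt,h in(('bottle',(253,138),.075),('beaker',(178,195),.04),('jar',(292,204),.04)):
    for r in bot.cut_out('top',n)[:1]:print(n,r['centre'],r['mask'].sum())
    for r in bot.cut_out('scene',n)[:1]:print(n,r['centre'])
E
```

```text
[ 0.57584146 -0.36279183  0.24894869] [-0.13318791  0.16595451 -0.33863247]
scoop (array([ 0.5767994 , -0.36235795,  0.13593002]), np.float64(0.0842408330101142))
0.38 [np.float64(0.943), np.float64(0.965)]
0.4 [np.float64(0.963), np.float64(0.974)]
0.42 [np.float64(0.973), np.float64(0.982)]
0.44 [np.float64(0.957), np.float64(0.975)]
0.46 [np.float64(0.933), np.float64(0.963)]
scene 0.8 301 [0.506 0.417 0.018]
scene 0.74 353 [0.515 0.398 0.018]
scene 0.74 347 [0.537 0.363 0.018]
top 0.91 328 [0.517 0.365 0.018]
top 0.88 348 [0.513 0.389 0.018]
top 0.8 398 [0.5   0.411 0.018]
bottle [137.3, 250.9] 573
bottle [232.5, 223.7]
beaker [218.1, 230.4] 6329
beaker [229.4, 318.2]
```

```bash
python3 - <<'E'
from h import *
n=cv2.resize(bot.camera('top'),(800,600)).astype(int);b=cv2.imread('pics/b.png').astype(int)
for k,(x,y) in dict(jar=(459,319),bottle=(397,214),beaker=(282,309)).items():
    print(k,np.abs(n-b)[y-25:y+25,x-20:x+20].mean().round(1))
print(bot.job_done())
E
```

```text
jar 9.3
bottle 6.6
beaker 7.8
the job is handed in; nothing more can be done
None
```

The job is handed in: the bin stays tipped at about 0.42 rad of its 0.45 rad stop, all three cartridges lie in the steel tray, the scoop stands back on the bench, the bottle and beaker are where they were, and the jar looks unmoved in a rough picture comparison, though the network did not find it in the final pictures.

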